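# Switch on the furnace at its guarded toggle

### The job

Switch on the furnace heater: with the fingertips, lift the red guard on the console back by its lip until it stays up by itself, push the toggle under it over to on (away from you), then tip the guard forward so that it drops shut over it. Work gently, do not pinch the guard or the toggle or force them against their stops, leave the yellow-guarded switch alone, and do not pick up or disturb anything that stands around.

Things in the scene. Friction and masses are not known exactly. Their poses are not given: they have to be found in the camera images.
- console: Furnace control console, a grey steel box 240 deep (x) x 300 wide (y) x 110 mm tall, fixed on the table. Origin: centre of its underside, x to its back. The two guarded switches stand side by side on the front of its deck, 150 mm apart; either may be the left one. Behind them on the deck: green pilot lamps 13 mm tall, a temperature controller 28 mm tall and a knob 19 mm tall.
- red_switch: The red-guarded switch (furnace heater): black base plate 76 (x) x 70 (y) x 6 mm at the front edge of the console's deck (deck 110 mm above the table). Origin: on the deck, under the toggle and the middle of the base; x points to the console's back, y left, z up. The console's front face lies at x = -40 mm, with free space before it.
- red_lip (a point): Middle of the front edge of the red guard's lifting lip. With the guard shut it lies at x = -54, z = 28 mm from the switch's origin, 14 mm beyond the console's front face. The lip is 56 wide, 3 thick; it juts 18 mm forward from the foot of the guard's apron (outer face x = -36, lower edge z = 22), flaring 17 degrees upward; a finger reaches its underside from the front and below.
- red_hinge (a point): Middle of the red guard's hinge pin, along y, at x = +31, z = 34 mm from the switch's origin. The plastic guard is a hood open below: roof 71 long, 66 wide (60 inside its cheeks), its top 47 mm and underside 44 mm above the deck when shut. It clears the toggle in both positions. Two black lugs carry the pin at y = -36 and +36, up to 40 mm above the deck.
- red_guard (a joint): Angle of the red guard, rad: 0 shut, grows as the lip is raised, stop at 1.95 (22 degrees past upright). About 45 g, turns freely, no spring: about 0.2 N at the lip lifts it. Let go below about 1.5 it drops shut; tipped past that it falls back on its stop and stays, its lip then 57 mm behind and 115 mm above the switch's origin, until tipped forward again.
- red_tip (a point): Near the top of the steel toggle lever under the red guard, 32 mm from the lever's pivot, which lies at x = 0, z = 8 mm from the switch's origin. The lever's flat is 13 wide (y), 6.5 thick. In off it leans 24 degrees to the front (tip at x = -13, z = 37 mm), in on 24 degrees to the back (x = +13).
- red_toggle (a joint): Angle of the red switch's toggle about y, rad: 0 off (leaning to the front, towards the robot), 0.84 on (leaning to the back, away from the robot). It snaps over: past the middle (0.42) it goes on to its end by itself and stays; about 2 N near its tip moves it, and there is a hard stop at each end.
- yellow_switch: The yellow-guarded switch (vacuum pump): black base plate 76 (x) x 70 (y) x 6 mm at the front edge of the console's deck (deck 110 mm above the table). Origin: on the deck, under the toggle and the middle of the base; x points to the console's back, y left, z up. The console's front face lies at x = -40 mm, with free space before it.
- yellow_lip (a point): Middle of the front edge of the yellow guard's lifting lip. With the guard shut it lies at x = -54, z = 28 mm from the switch's origin, 14 mm beyond the console's front face. The lip is 56 wide, 3 thick; it juts 18 mm forward from the foot of the guard's apron (outer face x = -36, lower edge z = 22), flaring 17 degrees upward; a finger reaches its underside from the front and below.
- yellow_hinge (a point): Middle of the yellow guard's hinge pin, along y, at x = +31, z = 34 mm from the switch's origin. The plastic guard is a hood open below: roof 71 long, 66 wide (60 inside its cheeks), its top 47 mm and underside 44 mm above the deck when shut. It clears the toggle in both positions. Two black lugs carry the pin at y = -36 and +36, up to 40 mm above the deck.
- yellow_guard (a joint): Angle of the yellow guard, rad: 0 shut, grows as the lip is raised, stop at 1.95 (22 degrees past upright). About 45 g, turns freely, no spring: about 0.2 N at the lip lifts it. Let go below about 1.5 it drops shut; tipped past that it falls back on its stop and stays, its lip then 57 mm behind and 115 mm above the switch's origin, until tipped forward again.
- yellow_tip (a point): Near the top of the steel toggle lever under the yellow guard, 32 mm from the lever's pivot, which lies at x = 0, z = 8 mm from the switch's origin. The lever's flat is 13 wide (y), 6.5 thick. In off it leans 24 degrees to the front (tip at x = -13, z = 37 mm), in on 24 degrees to the back (x = +13).
- yellow_toggle (a joint): Angle of the yellow switch's toggle about y, rad: 0 off (leaning to the front, towards the robot), 0.84 on (leaning to the back, away from the robot). It snaps over: past the middle (0.42) it goes on to its end by itself and stays; about 2 N near its tip moves it, and there is a hard stop at each end.
- union: Bystander: stainless pipe union, 28 wide, 39 tall, standing on the table just in front of the console (mm). Origin: underside, at its middle.
- vial: Bystander: amber glass vial with white cap, 22 wide, 50 tall, standing on the console's deck between the two switches (mm). Origin: underside, at its middle.
- flask: Bystander: amber bottle with blue cap, 62 wide, 125 tall, on the table to the left (+y) of the console (mm). Origin: underside, at its middle.
- beaker: Bystander: glass beaker, 60 wide, 75 tall, on the table to the right (-y) of the console (mm). Origin: underside, at its middle.
- end_cap: Bystander: aluminium pipe cap, 30 wide, 22 tall, on the table in front of the console on its left (mm). Origin: underside, at its middle.
- crucible: Bystander: white ceramic crucible, 42 wide, 30 tall, on the table in front of the console on its right (mm). Origin: underside, at its middle.
- spanner: Bystander: steel spanner, 170 long, lying flat on the table in front of the console (mm). Origin: underside, at its middle; lies along its x.
- screwdriver: Bystander: screwdriver with blue handle, 180 long, lying on the table left of the console (mm). Origin: underside, at its middle; lies along its x.

How it is judged:
By the outcome, as a careful person would: the job done as asked, in the order asked, and still so for the second after the job is handed in, with the robot touching nothing.
It also fails if it takes over 53 s, if anything falls off the work surface, if the arm or the gripper's body presses on something with over 40 N, if the wrist force passes 120 N, or if a joint passes its speed limit or range.

### The arm

A 6-joint arm with a two-finger parallel gripper is mounted at the origin on the work surface. World frame = base frame: x ahead of the robot, y to its left, z up, the work surface at z = 0. Lengths are in m, angles in rad, forces in N, time in s.
With the tool pointing down it reaches from about 0.375 to 0.9 m from the base axis. Payload 3.1 kg.
Tool frame: the origin (TCP) lies at the centre of the arm's flange, where the gripper is bolted on; the fingertips stand 182 mm ahead of it and the grasp point (between the pads) lies 164 mm ahead of it; z points along the fingers, y is the line along which they close (so a half turn about z gives the same grasp; the last joint's range is limited). The gripper opens to 87 mm and grips with 3 to 60 N. Pads are 19 mm wide; open, the fingers measure 117 mm over their backs; the gripper's body (75 mm by 190 mm) begins 51 mm behind the grasp point.
Start: joints at [-1.425, 0.527, 1.433, -0, 1.181, -0.178], TCP at [0.199, -0.592, 0.405] pointing down, gripper open.
Joint ranges: [-3.08, 3.08], [-0.75, 2.2], [0.22, 2.44], [-1.43, 4.57], [0, 2.65], [-2.85, 2.85]. Speed limits (rad/s): [2.79, 2.79, 3.14, 3.14, 3.14, 3.14].

### API

Orientations are given as a unit quaternion [x, y, z, w].
In Python, from rig import * gives the robot as it stands.
- The arm moves only by the tool move_arm, never from a script. Its argument "commands" is a list that holds one entry, the list of rows, each a list of 6 numbers: the shift along the tool's x, y, z in units of 40 mm (1.0 is 40 mm), then the turn, a rotation vector about the tool's x, y, z in rad. A call has 1 to 12 rows; each row is the pose to reach, as a shift and turn from the pose commanded when the call began, along the tool's axes at that moment; what a row does not reach only later rows make up. A row lasts 1/8 s, in which the tool goes at most 62.5 mm and 10.7 degrees, less where a joint would pass 70% of its speed; a pose out of reach is approached as far as the arm can. A call with a gripper value outside its range is refused whole. "claw" is the closure, from -1 (fully open) to 1 (shut), so that 0 is half open, set as the call begins (left out, the last holds). The fingers move at their own pace and stop on an object; "squeeze" is the grip in N (left out, the last holds). Time passes only in rows, so rows that repeat a pose let the fingers close. It gives the time, the measured TCP pose, the force, the opening and the grip force at its end, in the units of the state.
- get_obs(): the state, without advancing time (a new reading comes with each control period).
- camera(name): name is "side" or "top"; returns a dict with "pixels" (420x560x3 uint8, blue, green, red), "range_z" (420x560 float32, m along the optical axis (not along the pixel's ray), 0 where there is no reading), "camera_matrix" (3x3 intrinsics, pixels), "extrinsics" (4x4, takes a point from world to camera coordinates). Camera axes: x right, y up, looking along -z (the intrinsics and any distortion apply to the point x, -y, -z); pixel columns grow to the right and rows downward; lengths in m; the calibration is good to about 2 mm. A picture is of the moment at which its call begins.
- hand_in(): hands the job in; it is judged then, once.
The state is a dict: "time": time; "q": joint angles; "joint_velocities": joint speeds; "joint_torque": joint torques, N m; "position": TCP position; "tool_rot": TCP orientation; "ft_force": force on the tool from outside, world axes, zero at the start; "moment": the same for the moment, N m; "grip_width": finger opening in m; "grip_force": force on a finger pad.
Only numpy, scipy, OpenCV 4.12 (cv2) and the standard library are available. Lean on these libraries where they do the work, as an engineer would, in place of code of your own. Each camera call takes 0.05 s, during which the arm holds its last target. There are 200 camera calls.

## Working session

There is one attempt and no reset: what is moved stays moved. The work goes in short steps, Python scripts to look and compute and a tool call to move; the robot and the scene stay as the last step left them, time stands still between calls to the robot, and variables do not carry over. Pictures are saved under pics/ and viewed, at most 10 in all, crops included, and the job is handed in when it is done.

Besides the shell and the picture viewer there is one more tool, called after "Call:" by a JSON object that holds its "api" and its "payload", one argument or row to a line. move_arm: Moves the arm, as the interface text tells. Its arguments: {"type":"object","properties":{"commands":{"type":"array","items":{"type":"array","items":{"type":"array","items":{"type":"number"}}}},"claw":{"type":"number"},"squeeze":{"type":"number"}},"required":["commands"]}

```bash
mkdir -p pics; ls
cat > h.py <<'E'
from rig import *
import numpy as np, cv2
from scipy.spatial.transform import Rotation as R
def cloud(c):
    z=c["range_z"];K=c["camera_matrix"];v,u=np.mgrid[:420,:560]
    p=np.stack([(u-K[0,2])/K[0,0]*z,-(v-K[1,2])/K[1,1]*z,-z],-1)
    E=c["extrinsics"];return (p-E[:3,3])@E[:3,:3]
E
python3 - <<'E'
from h import *
for n in("top","side"):
    c=camera(n);cv2.imwrite(f"pics/{n}0.png",c["pixels"]);np.savez(f"{n}0.npz",**c)
    P=cloud(c);b=c["pixels"].astype(int);ok=c["range_z"]>0
    E=c["extrinsics"];print(n,"campos",-E[:3,:3].T@E[:3,3])
    hsv=cv2.cvtColor(c["pixels"],cv2.COLOR_BGR2HSV)
    H,S,V=[hsv[...,i] for i in range(3)]
    for k,m in(("red",((H<6)|(H>174))&(S>150)&(V>80)),("yel",(H>20)&(H<33)&(S>150)&(V>100))):
        m=cv2.morphologyEx(m.astype(np.uint8),cv2.MORPH_OPEN,np.ones((3,3)))
        N,l,st,ce=cv2.connectedComponentsWithStats(m)
        for i in range(1,N):
            if st[i,4]>60:
                q=P[(l==i)&ok];print(k,st[i],ce[i],np.percentile(q,[2,50,98],axis=0).round(3).tolist())
s=get_obs();print({k:np.round(v,3) for k,v in s.items()})
E
```

```text
pics
top campos [0.50510943 0.06747662 1.03487294]
red [367 106  29  12 220] [380.95       111.94545455] [[0.736, -0.186, 0.134], [0.746, -0.158, 0.138], [0.756, -0.129, 0.141]]
red [ 303  183   38   48 1398] [322.00572246 205.88984263] [[0.508, -0.058, 0.134], [0.552, -0.027, 0.156], [0.594, 0.008, 0.159]]
yel [ 375  169   38   48 1381] [394.03620565 192.0333092 ] [[0.532, -0.206, 0.133], [0.576, -0.174, 0.156], [0.618, -0.14, 0.159]]
side campos [0.27438371 0.59801488 0.6141621 ]
red [262 125  11  11  70] [266.84285714 129.75714286] [[0.736, -0.183, 0.139], [0.747, -0.157, 0.141], [0.757, -0.131, 0.143]]
red [289 159  41  31 863] [308.69409038 173.00811124] [[0.524, -0.06, 0.136], [0.557, -0.01, 0.159], [0.594, 0.01, 0.162]]
red [322 174  14  15 134] [328.7238806  181.10447761] [[0.505, -0.071, 0.118], [0.517, -0.032, 0.14], [0.53, -0.006, 0.143]]
yel [311 128  34  18 431] [327.98143852 136.50116009] [[0.55, -0.478, 0.004], [0.585, -0.172, 0.16], [0.676, -0.14, 0.162]]
yel [341 142  10  11  77] [345.31168831 146.8961039 ] [[0.53, -0.205, 0.136], [0.54, -0.181, 0.14], [0.551, -0.154, 0.143]]
{'time': np.float64(0.1), 'q': array([-1.425,  0.528,  1.434, -0.   ,  1.181, -0.179]), 'joint_velocities': array([ 0.   , -0.001, -0.002,  0.001, -0.001, -0.001]), 'joint_torque': array([ -0.   , -44.098, -17.715,   0.063,   0.053,  -0.   ]), 'position': array([ 0.199, -0.592,  0.404]), 'tool_rot': array([ 0.987,  0.162,  0.   , -0.001]), 'ft_force': array([-0.109, -0.341, -0.016]), 'moment': array([ 0.031,  0.003, -0.038]), 'grip_force': np.float64(0.0), 'grip_width': np.float64(0.087)}
```

View pics/top0.png

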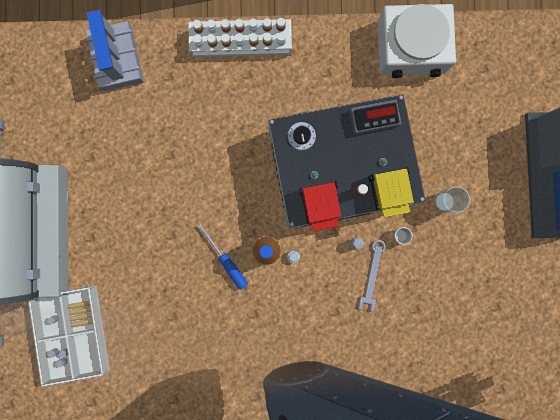

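View pics/side0.png

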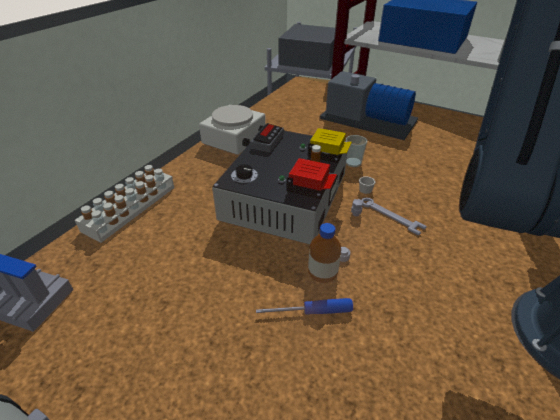

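Run:
```python
from h import *
C=[]
c=dict(np.load("top0.npz"));P=cloud(c);ok=c["range_z"]>0
hsv=cv2.cvtColor(c["pixels"],cv2.COLOR_BGR2HSV);H,S,V=[hsv[...,i] for i in range(3)]
for k,m in(("red",((H<6)|(H>174))&(S>150)&(V>80)),("yel",(H>20)&(H<33)&(S>150)&(V>100))):
    q=P[m&ok&(P[...,2]>.15)&(P[...,2]<.165)&(P[...,0]<.7)]
    r=cv2.minAreaRect((q[:,:2]*1000).astype(np.float32));print(k,"roof",r,np.median(q[:,2]))
    q=P[m&ok&(P[...,2]>.125)&(P[...,2]<.145)&(P[...,0]<.7)]
    r=cv2.minAreaRect((q[:,:2]*1000).astype(np.float32));print(k,"lip",r)
# deck outline
d=ok&(abs(P[...,2]-.11)<.004)
q=P[d&(P[...,0]>.45)&(P[...,0]<.85)&(abs(P[...,1]+.1)<.2)]
print("deck",cv2.minAreaRect((q[:,:2]*1000).astype(np.float32)))
# things above table/deck
m=(ok&(P[...,2]>.012)&(P[...,0]>.3)).astype(np.uint8)
m[(P[...,2]<.118)&(P[...,2]>.095)]=0
N,l,st,ce=cv2.connectedComponentsWithStats(m)
for i in range(1,N):
    if st[i,4]>40:
        q=P[l==i];print(st[i],np.percentile(q,[3,50,97],axis=0).round(3).tolist())
```

```text
red roof ((560.004638671875, -26.067222595214844), (70.50904083251953, 66.57223510742188), 9.690226554870605) 0.15602176407637416
red lip ((550.9505004882812, -24.89871597290039), (90.58780670166016, 61.004390716552734), 9.439927101135254)
yel roof ((584.1389770507812, -173.4379119873047), (70.79458618164062, 66.02347564697266), 9.149357795715332) 0.1560614233913887
yel lip ((539.9920654296875, -181.21900939941406), (18.580041885375977, 56.27340316772461), 9.027366638183594)
deck ((628.872802734375, -59.93098449707031), (273.6640930175781, 358.3608093261719), 9.185213088989258)
[ 378    4   78   74 5235] [[0.869, -0.341, 0.025], [0.923, -0.258, 0.076], [1.001, -0.189, 0.092]]
[  86   16   56   74 2137] [[0.858, 0.385, 0.017], [0.916, 0.422, 0.03], [0.997, 0.492, 0.087]]
[ 189   18  103   38 3211] [[0.931, 0.028, 0.029], [0.959, 0.141, 0.038], [0.995, 0.254, 0.063]]
[ 350  100   52   34 1279] [[0.711, -0.194, 0.123], [0.738, -0.146, 0.135], [0.767, -0.1, 0.14]]
[ 530  107   30  131 1716] [[0.495, -0.586, 0.012], [0.671, -0.56, 0.054], [0.755, -0.557, 0.089]]
[   0  119  100  210 9859]
[... 491 characters left out ...]
121], [0.584, -0.106, 0.157], [0.594, -0.099, 0.162]]
[435 186  35  27 585] [[0.537, -0.361, 0.015], [0.564, -0.347, 0.052], [0.589, -0.306, 0.076]]
[199 224  49  66 499] [[0.379, 0.144, 0.013], [0.421, 0.176, 0.021], [0.508, 0.239, 0.027]]
[394 227  19  18 134] [[0.465, -0.244, 0.014], [0.485, -0.233, 0.027], [0.504, -0.206, 0.032]]
[253 236  28  29 535] [[0.436, 0.063, 0.06], [0.464, 0.09, 0.088], [0.491, 0.118, 0.126]]
[351 238  13  11 111] [[0.46, -0.13, 0.017], [0.471, -0.117, 0.037], [0.482, -0.108, 0.04]]
[287 250  13  13 125] [[0.43, 0.018, 0.013], [0.444, 0.031, 0.018], [0.456, 0.042, 0.023]]
[ 47 316  10   8  57] [[0.308, 0.582, 0.014], [0.315, 0.588, 0.022], [0.322, 0.597, 0.026]]
```

The top view shows the red guard at about px (322,205), the yellow at (394,192) and the vial between them at (363,189). The side view confirms this, with the flask at (325,250) to the left of the red switch. The console yaw is about 9.3° and the switches measure 149.4 mm apart against the 150 mm given. I'll use closed fingers tilted 45° forward.

```bash
cat >> h.py <<'E'
yaw=np.radians(9.3); O=np.array([.5605,-.026,.11]); B=R.from_euler('z',yaw)
def sw(p): return B.inv().apply(np.asarray(p)-O)*1000
def pose(tip,pitch): # tip centre in switch mm, pitch from vertical in deg
    Rt=B*R.from_euler('x',180,degrees=True)*R.from_euler('y',pitch,degrees=True)
    return O+B.apply(np.array(tip)/1000)-.182*Rt.as_matrix()[:,2],Rt
def row(tip,pitch,ref=None):
    if ref is None:
        s=get_obs(); ref=(np.array(s["position"]),R.from_quat(s["tool_rot"]))
    p,Rt=pose(tip,pitch)
    return np.r_[ref[1].inv().apply(p-ref[0])/.04,(ref[1].inv()*Rt).as_rotvec()].round(3).tolist()
def now():
    s=get_obs();r=R.from_quat(s["tool_rot"]);p=np.array(s["position"])
    d=r.as_matrix()[:,2]; print("t",round(float(s["time"]),2),"tcp",p.round(3),"tip sw",sw(p+.182*d).round(1),"z in sw",B.inv().apply(d).round(3),"y in sw",B.inv().apply(r.as_matrix()[:,1]).round(3),"F",np.round(s["ft_force"],2),"q",np.round(s["q"],2),"w",np.round(s["grip_width"],3))
E
python3 - <<'E'
from h import *
now()
print(pose([-115,0,100],45)[0]); print(row([-115,0,100],45))
s=get_obs();r=R.from_quat(s["tool_rot"]);print("via",r.inv().apply(np.array([.40,-.30,.42])-s["position"])/.04)
E
```

```text
t 0.1 tcp [ 0.199 -0.592  0.404] tip sw [-447.8 -499.9  111.9] z in sw [ 0.     0.002 -1.   ] y in sw [ 0.162 -0.987 -0.002] F [-0.11 -0.34 -0.02] q [-1.42  0.53  1.43 -0.    1.18 -0.18] w 0.087
[ 0.32000974 -0.06538179  0.33869343]
[7.058, -11.512, 1.654, -0.066, 0.783, 0.153]
via [ 7.08198229 -5.31906064 -0.39052022]
```

Call:
{"api": "move_arm", "payload": {
  "commands": [
    [[1,-0.7,0,0,0,0],[2,-1.4,0,0,0,0.02],[3,-2.1,-0.1,0,0,0.04],[4.2,-2.9,-0.2,0,0.1,0.07],[5.4,-3.7,-0.3,0,0.2,0.1],[6.3,-4.5,-0.4,-0.02,0.3,0.12],[7,-5.3,-0.4,-0.03,0.4,0.14],[7,-6.5,-0.3,-0.04,0.5,0.15],[7,-7.8,-0.2,-0.05,0.6,0.15],[7,-9,0.2,-0.06,0.7,0.15],[7.05,-10.3,0.7,-0.066,0.78,0.153],[7.06,-11.5,1.2,-0.066,0.783,0.153]]
  ],
  "claw": 1
}}

```text
time: 1.6
position: [0.3214, -0.0691, 0.3582]
tool_rot: [0.92, 0.075, 0.382, -0.029]
ft_force: [0.7, 0.0, 0.1]
grip_width: 0.0009
grip_force: 0.0
```

Run:
```python
from h import *
now(); print(row([-115,0,100],45)); print(row([-90,0,8],45))
```

```text
t 1.6 tcp [ 0.321 -0.069  0.358] tip sw [-113.9   -4.5  119.8] z in sw [ 0.708 -0.003 -0.706] y in sw [-0.001 -1.     0.004] F [0.71 0.03 0.1 ] q [-0.8   0.24  2.41  1.63  0.62 -0.86] w 0.001
[-0.36, -0.099, 0.33, 0.003, -0.002, 0.002]
[-1.548, -0.108, 2.396, 0.003, -0.002, 0.002]
```

Call:
{"api": "move_arm", "payload": {
  "commands": [
    [[-0.4,-0.1,0.6,0,0,0],[-0.8,-0.1,1.2,0,0,0],[-1.2,-0.1,1.8,0,0,0],[-1.55,-0.1,2.4,0,0,0],[-1.55,-0.1,2.4,0,0,0]]
  ]
}}

```text
time: 2.22
position: [0.3596, -0.0669, 0.2486]
tool_rot: [0.923, 0.076, 0.376, -0.034]
ft_force: [-0.4, 1.1, -0.7]
grip_width: 0.0005
grip_force: 0.0
```

Run:
```python
from h import *
now(); print(row([-75,0,-2],45)); print(row([-54,0,-2],45));print(row([-54,0,18],45))
c=camera("side");cv2.imwrite("pics/s1.png",cv2.resize(c["pixels"][90:270,220:460],None,fx=3,fy=3,interpolation=cv2.INTER_CUBIC))
```

```text
t 2.23 tcp [ 0.36  -0.067  0.249] tip sw [-77.5  -6.6   8.6] z in sw [ 0.7    0.007 -0.715] y in sw [ 0.004 -1.    -0.005] F [-0.4   1.07 -0.74] q [-0.69  0.68  2.44  2.27  0.76 -1.54] w 0.0
[-0.188, -0.195, 0.235, -0.007, 0.011, -0.001]
[0.187, -0.192, 0.602, -0.007, 0.011, -0.001]
[0.536, -0.195, 0.245, -0.007, 0.011, -0.001]
```

View pics/s1.png

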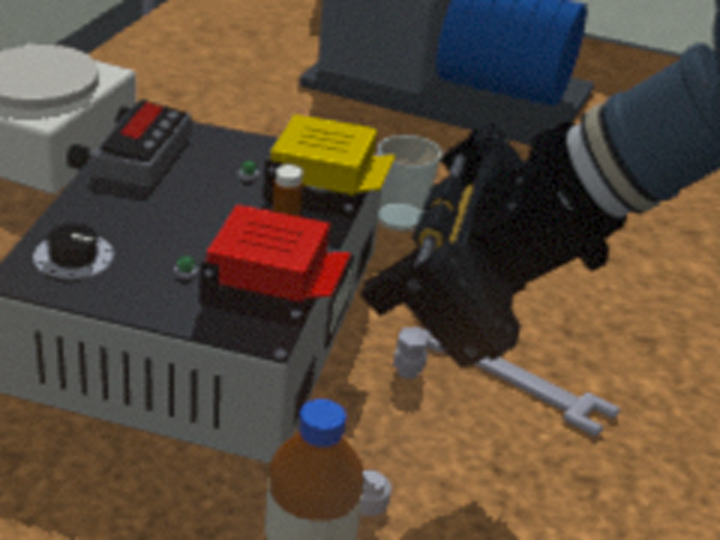

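Fingertips (crop px 380,295) are just in front of the red lip (345,265), clear of the union. Joint 3 is at its limit, so I'll steepen the tool to 38° to relieve it.

Run:
```python
from h import *
print(row([-75,0,2],38))
```

```text
[0.421, -0.185, 0.221, -0.006, -0.113, 0.001]
```

Call:
{"api": "move_arm", "payload": {
  "commands": [
    [[0.14,-0.06,0.07,0,-0.04,0],[0.28,-0.12,0.14,0,-0.08,0],[0.42,-0.18,0.22,0,-0.11,0],[0.42,-0.18,0.22,0,-0.11,0]]
  ]
}}

```text
time: 2.78
position: [0.3758, -0.0563, 0.258]
tool_rot: [0.941, 0.079, 0.329, -0.027]
ft_force: [0.2, -0.4, 0.8]
grip_width: 0.0007
grip_force: 0.0
```

Run:
```python
from h import *
now(); r=row([-75,0,-2],38);print(r); print(row([-55,0,-2],38));print(row([-55,0,25],38))
```

```text
t 2.77 tcp [ 0.376 -0.056  0.258] tip sw [-73.9   0.3   5.5] z in sw [ 0.622  0.002 -0.783] y in sw [ 0.005 -1.     0.002] F [ 0.16 -0.41  0.79] q [-0.59  0.6   2.37  2.19  0.56 -1.34] w 0.001
[-0.1, -0.002, 0.13, -0.002, -0.009, 0.005]
[0.292, 0.001, 0.441, -0.002, -0.009, 0.005]
[0.712, 0.002, -0.087, -0.002, -0.009, 0.005]
```

Call:
{"api": "move_arm", "payload": {
  "commands": [
    [[-0.1,0,0.13,0,-0.01,0],[0,0,0.21,0,-0.01,0],[0.1,0,0.29,0,-0.01,0],[0.2,0,0.37,0,-0.01,0],[0.28,0,0.43,0,-0.01,0],[0.28,0,0.43,0,-0.01,0]]
  ]
}}

```text
time: 3.52
position: [0.3954, -0.0532, 0.2496]
tool_rot: [0.943, 0.079, 0.322, -0.027]
ft_force: [0.3, 0.3, 0.6]
grip_width: -0.0001
grip_force: 0.0
```

```bash
cat >> h.py <<'E'
def arc(ths,off=(7.5,5.8),Q0=(-46.5,24),pitch=38,ref=None):
    for t in ths:
        a=np.array(Q0)-(31,34); q=np.array([np.cos(t)*a[0]+np.sin(t)*a[1], -np.sin(t)*a[0]+np.cos(t)*a[1]])+(31,34)
        c=q-off; print(round(t,2),c.round(1),row([c[0],0,c[1]],pitch,ref))
E
python3 - <<'E'
from h import *
now();arc(np.arange(0,.81,.1))
E
```

```text
t 3.52 tcp [ 0.395 -0.053  0.25 ] tip sw [-56.    0.5  -4.4] z in sw [ 0.612  0.004 -0.791] y in sw [ 0.005 -1.    -0.001] F [0.27 0.29 0.56] q [-0.55  0.62  2.32  2.2   0.52 -1.3 ] w -0.0
0.0 [-54.   18.2] [0.364, -0.005, -0.416, -0.004, 0.005, 0.003]
0.1 [-54.6  26. ] [0.471, -0.006, -0.579, -0.004, 0.005, 0.003]
0.2 [-54.4  33.8] [0.594, -0.006, -0.731, -0.004, 0.005, 0.003]
0.3 [-53.5  41.5] [0.731, -0.006, -0.87, -0.004, 0.005, 0.003]
0.4 [-51.8  49.2] [0.881, -0.006, -0.994, -0.004, 0.005, 0.003]
0.5 [-49.3  56.6] [1.044, -0.006, -1.103, -0.004, 0.005, 0.003]
0.6 [-46.1  63.7] [1.216, -0.005, -1.195, -0.004, 0.005, 0.003]
0.7 [-42.2  70.5] [1.397, -0.005, -1.269, -0.004, 0.005, 0.003]
0.8 [-37.7  76.8] [1.584, -0.005, -1.325, -0.004, 0.005, 0.003]
```

Call:
{"api": "move_arm", "payload": {
  "commands": [
    [[0.12,0,-0.14,0,0,0],[0.24,0,-0.28,0,0,0],[0.36,0,-0.42,0,0,0],[0.42,0,-0.5,0,0,0],[0.47,0,-0.58,0,0,0],[0.53,0,-0.65,0,0,0],[0.59,0,-0.73,0,0,0],[0.66,0,-0.8,0,0,0],[0.73,0,-0.87,0,0,0],[0.8,0,-0.93,0,0,0],[0.88,0,-0.99,0,0,0]]
  ]
}}

```text
time: 4.9
position: [0.3986, -0.0528, 0.3026]
tool_rot: [0.943, 0.078, 0.322, -0.028]
ft_force: [-0.4, -0.0, -0.8]
grip_width: 0.0004
grip_force: 0.1
```

Run:
```python
from h import *
now();arc(np.arange(.4,1.7,.1))
c=camera("side");cv2.imwrite("pics/s2.png",cv2.resize(c["pixels"][90:270,220:460],None,fx=3,fy=3,interpolation=cv2.INTER_CUBIC))
```

```text
t 4.9 tcp [ 0.399 -0.053  0.303] tip sw [-52.7   0.4  48.7] z in sw [ 0.612  0.004 -0.791] y in sw [ 0.004 -1.    -0.001] F [-0.41 -0.03 -0.83] q [-0.54  0.45  2.27  1.81  0.42 -0.86] w 0.0
0.4 [-51.8  49.2] [0.004, -0.006, 0.005, -0.004, 0.005, 0.002]
0.5 [-49.3  56.6] [0.166, -0.006, -0.104, -0.004, 0.005, 0.002]
0.6 [-46.1  63.7] [0.338, -0.006, -0.196, -0.004, 0.005, 0.002]
0.7 [-42.2  70.5] [0.519, -0.006, -0.271, -0.004, 0.005, 0.002]
0.8 [-37.7  76.8] [0.706, -0.006, -0.327, -0.004, 0.005, 0.002]
0.9 [-32.5  82.7] [0.898, -0.005, -0.364, -0.004, 0.005, 0.002]
1.0 [-26.8  88. ] [1.092, -0.005, -0.381, -0.004, 0.005, 0.002]
1.1 [-20.6  92.7] [1.287, -0.005, -0.38, -0.004, 0.005, 0.002]
1.2 [-13.9  96.8] [1.481, -0.004, -0.358, -0.004, 0.005, 0.002]
1.3 [ -6.9 100.2] [1.672, -0.003, -0.318, -0.004, 0.005, 0.002]
1.4 [  0.5 102.9] [1.858, -0.003, -0.258, -0.004, 0.005, 0.002]
1.5 [  8.  104.8] [2.038, -0.002, -0.181, -0.004, 0.005, 0.002]
1.6 [ 15.8 106. ] [2.208, -0.001, -0.086, -0.004, 0.005, 0.002]
```

View pics/s2.png

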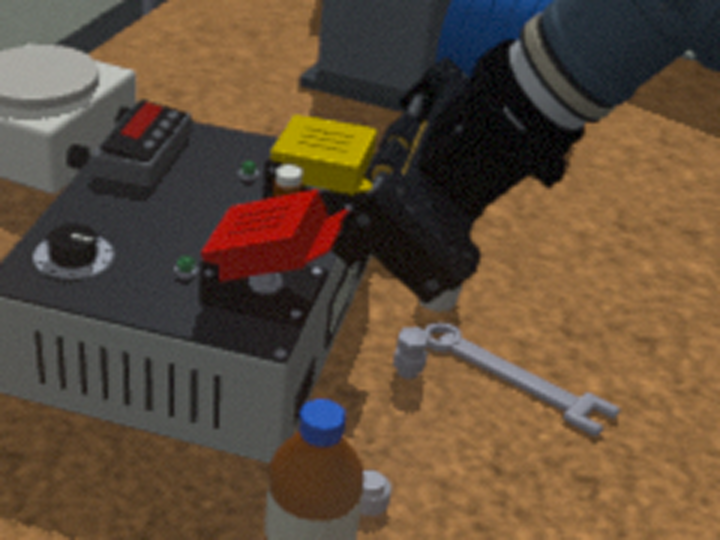

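The guard is rising (about 0.4 rad), with its lip (crop px 335,225) resting on the fingertips. I'll continue along the arc.

Call:
{"api": "move_arm", "payload": {
  "commands": [
    [[0.17,0,-0.1,0,0,0],[0.34,0,-0.2,0,0,0],[0.52,0,-0.27,0,0,0],[0.71,0,-0.33,0,0,0],[0.9,0,-0.36,0,0,0],[1.09,0,-0.38,0,0,0],[1.29,0,-0.38,0,0,0],[1.48,0,-0.36,0,0,0],[1.67,0,-0.32,0,0,0],[1.86,0,-0.26,0,0,0],[1.95,0,-0.22,0,0,0],[2.04,0,-0.18,0,0,0]]
  ]
}}

```text
time: 6.45
position: [0.4579, -0.0428, 0.3579]
tool_rot: [0.943, 0.078, 0.322, -0.028]
ft_force: [0.5, -0.6, 0.3]
grip_width: 0.0005
grip_force: 0.0
```

Call:
{"api": "move_arm", "payload": {
  "commands": [
    [[0.1,0,0.05,0,0,0],[0.17,0,0.1,0,0,0],[0.25,0,0.15,0,0,0],[0.25,0,0.15,0,0,0],[0.25,0,0.15,0,0,0]]
  ]
}}

```text
time: 7.08
position: [0.4693, -0.0409, 0.3593]
tool_rot: [0.943, 0.078, 0.322, -0.028]
ft_force: [1.1, -0.0, 0.0]
grip_width: 0.0002
grip_force: 0.0
```

Run:
```python
from h import *
now()
c=camera("side");cv2.imwrite("pics/s3.png",cv2.resize(c["pixels"][90:270,220:460],None,fx=3,fy=3,interpolation=cv2.INTER_CUBIC))
for t in([-40,0,105],[-40,0,50],[-36,0,25]): print(t,row(t,38))
```

```text
t 7.08 tcp [ 0.469 -0.041  0.359] tip sw [ 18.8   0.7 105.3] z in sw [ 0.611  0.004 -0.791] y in sw [ 0.004 -1.    -0.002] F [ 1.12 -0.04  0.04] q [-0.42  0.36  2.05  1.16  0.38 -0.04] w 0.0
[-40, 0, 105] [-1.192, -0.006, -0.893, -0.004, 0.005, 0.002]
[-40, 0, 50] [-2.032, -0.004, 0.195, -0.004, 0.005, 0.002]
[-36, 0, 25] [-2.335, -0.003, 0.751, -0.004, 0.005, 0.002]
```

View pics/s3.png

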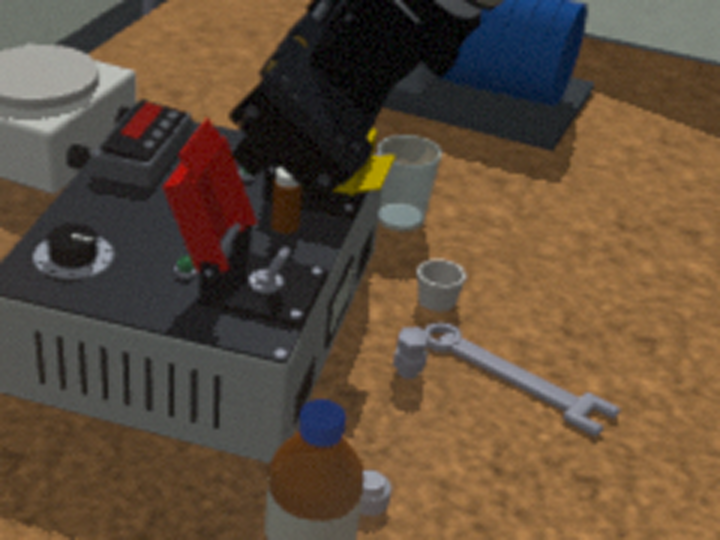

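The guard stands back on its stop by itself (crop px 205,200), and the toggle (275,265) is exposed and still off. I'll retreat and come down in front of the toggle.

Call:
{"api": "move_arm", "payload": {
  "commands": [
    [[-0.3,0,-0.22,0,0,0],[-0.6,0,-0.45,0,0,0],[-0.9,0,-0.67,0,0,0],[-1.2,0,-0.89,0,0,0],[-1.4,0,-0.62,0,0,0],[-1.6,0,-0.35,0,0,0],[-1.8,0,-0.08,0,0,0],[-2.03,0,0.2,0,0,0],[-2.18,0,0.45,0,0,0],[-2.32,0,0.7,0,0,0],[-2.32,0,0.7,0,0,0]]
  ]
}}

```text
time: 8.5
position: [0.4138, -0.0503, 0.2799]
tool_rot: [0.943, 0.078, 0.321, -0.028]
ft_force: [-0.7, 0.8, 1.4]
grip_width: 0.0007
grip_force: 0.0
```

Run:
```python
from h import *
now()
for t in([-24,0,27],[-15,0,27],[-6,0,27]): print(t,row(t,38))
```

```text
t 8.5 tcp [ 0.414 -0.05   0.28 ] tip sw [-37.6   0.5  25.7] z in sw [ 0.61   0.004 -0.792] y in sw [ 0.004 -1.    -0.003] F [-0.73  0.77  1.42] q [-0.51  0.52  2.25  1.96  0.43 -0.99] w 0.001
[-24, 0, 27] [0.258, -0.006, 0.182, -0.004, 0.007, 0.001]
[-15, 0, 27] [0.437, -0.005, 0.319, -0.004, 0.007, 0.001]
[-6, 0, 27] [0.615, -0.004, 0.457, -0.004, 0.007, 0.001]
```

Call:
{"api": "move_arm", "payload": {
  "commands": [
    [[0.09,0,0.06,0,0,0],[0.17,0,0.12,0,0,0],[0.26,0,0.18,0,0,0],[0.32,0,0.23,0,0,0],[0.38,0,0.27,0,0,0],[0.44,0,0.32,0,0,0],[0.5,0,0.36,0,0,0],[0.55,0,0.41,0,0,0],[0.58,0,0.43,0,0,0],[0.61,0,0.45,0,0,0],[0.61,0,0.45,0,0,0]]
  ]
}}

```text
time: 9.88
position: [0.4438, -0.0452, 0.2812]
tool_rot: [0.943, 0.079, 0.322, -0.027]
ft_force: [-0.3, 0.4, 0.2]
grip_width: 0.0004
grip_force: 0.0
```

Run:
```python
from h import *
now()
c=camera("side");cv2.imwrite("pics/s4.png",cv2.resize(c["pixels"][120:240,250:410],None,fx=4,fy=4,interpolation=cv2.INTER_CUBIC))
for t in([-40,0,60],[-40,0,110],[-10,0,155],[85,0,155],[85,0,110]): print(t,row(t,38))
```

```text
t 9.88 tcp [ 0.444 -0.045  0.281] tip sw [-6.9  0.6 27.2] z in sw [ 0.612  0.004 -0.791] y in sw [ 0.004 -1.    -0.001] F [-0.33  0.35  0.15] q [-0.46  0.53  2.18  1.89  0.39 -0.86] w 0.0
[-40, 0, 60] [-0.173, -0.006, -1.154, -0.004, 0.005, 0.002]
[-40, 0, 110] [0.591, -0.008, -2.143, -0.004, 0.005, 0.002]
[-10, 0, 155] [1.873, -0.006, -2.574, -0.004, 0.005, 0.002]
[85, 0, 155] [3.752, 0.004, -1.121, -0.004, 0.005, 0.002]
[85, 0, 110] [3.064, 0.006, -0.231, -0.004, 0.005, 0.002]
```

View pics/s4.png

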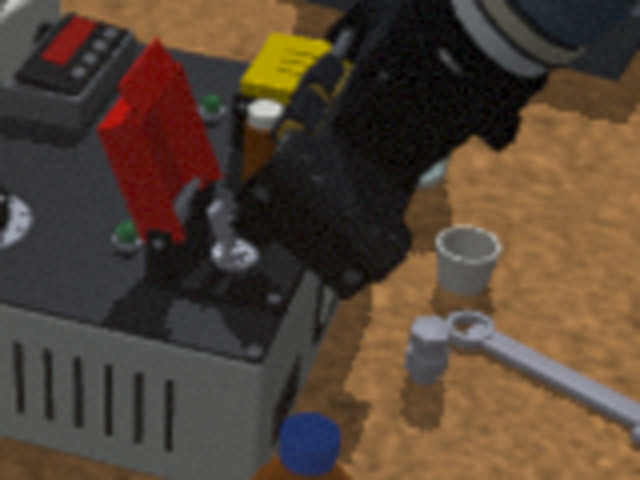

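The toggle now leans to the back, so it is on (crop px 222,225), and the guard is still up. Next I'll go over the top, hook behind the lip and draw it forward.

Call:
{"api": "move_arm", "payload": {
  "commands": [
    [[-0.1,0,-0.6,0,0,0],[-0.17,0,-1.15,0,0,0],[0.2,0,-1.65,0,0,0],[0.59,0,-2.14,0,0,0],[1.2,0,-2.4,0,0,0],[1.87,0,-2.57,0,0,0],[2.4,0,-2.17,0,0,0],[2.9,0,-1.78,0,0,0],[3.4,0,-1.4,0,0,0],[3.75,0,-1.12,0,0,0],[3.75,0,-1.12,0,0,0]]
  ]
}}

```text
time: 11.3
position: [0.5343, -0.03, 0.4081]
tool_rot: [0.943, 0.079, 0.322, -0.028]
ft_force: [-0.1, 0.4, 0.2]
grip_width: 0.0002
grip_force: 0.0
```

Run:
```python
from h import *
now()
for t in([85,0,114],[70,0,114],[55,0,114],[40,0,114],[22,0,114]): print(t,row(t,38))
```

```text
t 11.3 tcp [ 0.534 -0.03   0.408] tip sw [ 84.8   1.  154.1] z in sw [ 0.612  0.004 -0.791] y in sw [ 0.005 -1.    -0.001] F [-0.11  0.43  0.15] q [-0.34  0.34  1.85  0.74  0.46  0.48] w 0.0
[85, 0, 114] [-0.633, 0.008, 0.797, -0.004, 0.005, 0.003]
[70, 0, 114] [-0.929, 0.006, 0.568, -0.004, 0.005, 0.003]
[55, 0, 114] [-1.226, 0.004, 0.338, -0.004, 0.005, 0.003]
[40, 0, 114] [-1.523, 0.002, 0.109, -0.004, 0.005, 0.003]
[22, 0, 114] [-1.879, -0.001, -0.166, -0.004, 0.005, 0.003]
```

Call:
{"api": "move_arm", "payload": {
  "commands": [
    [[-0.2,0,0.27,0,0,0],[-0.42,0,0.54,0,0,0],[-0.63,0,0.8,0,0,0],[-0.78,0,0.68,0,0,0],[-0.93,0,0.57,0,0,0],[-1.03,0,0.49,0,0,0],[-1.13,0,0.42,0,0,0],[-1.23,0,0.34,0,0,0],[-1.33,0,0.26,0,0,0],[-1.43,0,0.19,0,0,0],[-1.52,0,0.11,0,0,0],[-1.62,0,0.03,0,0,0]]
  ]
}}

```text
time: 12.8
position: [0.4836, -0.0386, 0.3677]
tool_rot: [0.943, 0.078, 0.322, -0.028]
ft_force: [0.6, -0.3, 0.6]
grip_width: 0.0007
grip_force: 0.0
```

Run:
```python
from h import *
now()
c=camera("side");cv2.imwrite("pics/s5.png",cv2.resize(c["pixels"][100:240,230:430],None,fx=3,fy=3,interpolation=cv2.INTER_CUBIC))
for t in([22,0,114],[10,0,116],[22,0,160],[-40,0,200]): print(t,row(t,38))
```

```text
t 12.8 tcp [ 0.484 -0.039  0.368] tip sw [ 33.4   0.7 113.7] z in sw [ 0.612  0.004 -0.791] y in sw [ 0.004 -1.    -0.001] F [ 0.58 -0.3   0.56] q [-0.4   0.36  2.01  1.06  0.38  0.08] w 0.001
[22, 0, 114] [-0.232, 0.004, -0.174, -0.004, 0.006, 0.002]
[10, 0, 116] [-0.439, 0.002, -0.397, -0.004, 0.006, 0.002]
[22, 0, 160] [0.471, 0.002, -1.084, -0.004, 0.006, 0.002]
[-40, 0, 200] [-0.145, -0.007, -2.823, -0.004, 0.006, 0.002]
```

View pics/s5.png

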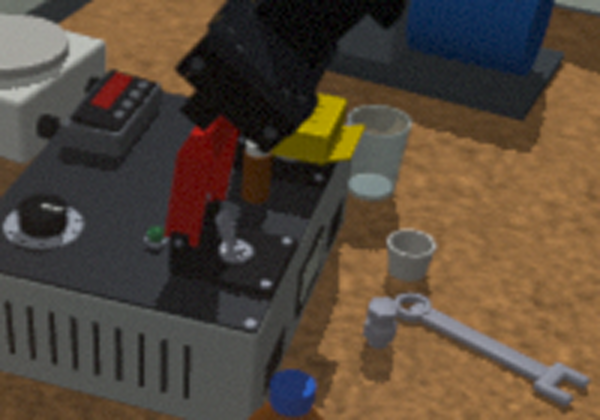

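The guard has been drawn to nearly upright (crop px 205,175) with the finger behind its lip, and the toggle is still on (230,235). A little further and it will fall.

Call:
{"api": "move_arm", "payload": {
  "commands": [
    [[-0.08,0,-0.06,0,0,0],[-0.16,0,-0.12,0,0,0],[-0.23,0,-0.17,0,0,0],[-0.34,0,-0.28,0,0,0],[-0.44,0,-0.4,0,0,0],[-0.44,0,-0.4,0,0,0],[-0.44,0,-0.4,0,0,0]]
  ]
}}

```text
time: 13.72
position: [0.4606, -0.0426, 0.3698]
tool_rot: [0.943, 0.078, 0.322, -0.027]
ft_force: [0.4, -0.1, -0.4]
grip_width: 0.0007
grip_force: 0.0
```

Run:
```python
from h import *
now()
c=camera("side");cv2.imwrite("pics/s6.png",cv2.resize(c["pixels"][100:240,230:430],None,fx=3,fy=3,interpolation=cv2.INTER_CUBIC))
for t in([10,0,150],[-40,0,200]): print(t,row(t,38))
```

```text
t 13.72 tcp [ 0.461 -0.043  0.37 ] tip sw [ 10.1   0.4 115.8] z in sw [ 0.612  0.003 -0.791] y in sw [ 0.004 -1.    -0.001] F [ 0.42 -0.08 -0.44] q [-0.43  0.33  2.06  1.11  0.4   0.  ] w 0.001
[10, 0, 150] [0.498, -0.007, -0.679, -0.003, 0.005, 0.002]
[-40, 0, 200] [0.275, -0.013, -2.433, -0.003, 0.005, 0.002]
```

View pics/s6.png

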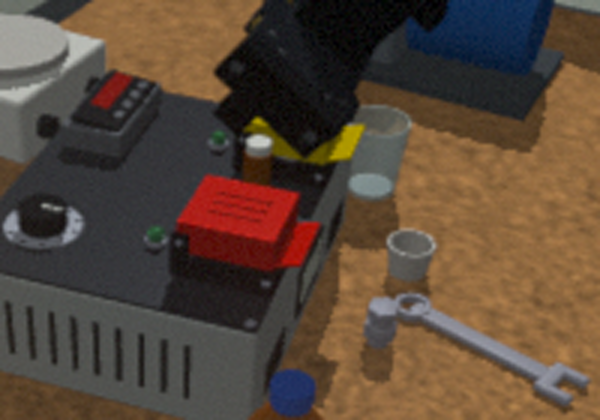

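The guard is shut (crop px 240,215) and everything around it is in place. I'll back off and hand in.

Call:
{"api": "move_arm", "payload": {
  "commands": [
    [[0.25,0,-0.34,0,0,0],[0.5,0,-0.68,0,0,0],[0.45,0,-1.2,0,0,0],[0.4,0,-1.8,0,0,0],[0.28,0,-2.43,0,0,0],[0.28,0,-2.43,0,0,0],[0.28,0,-2.43,0,0,0]]
  ]
}}

```text
time: 14.65
position: [0.411, -0.051, 0.4532]
tool_rot: [0.943, 0.078, 0.322, -0.027]
ft_force: [-0.6, -0.2, -0.1]
grip_width: 0.0008
grip_force: 0.0
```

Run:
```python
from h import *
now()
c=camera("top");P=cloud(c);hsv=cv2.cvtColor(c["pixels"],cv2.COLOR_BGR2HSV);H,S,V=[hsv[...,i] for i in range(3)]
m=((H<6)|(H>174))&(S>150)&(V>80)&(c["range_z"]>0)&(P[...,0]<.7);print("red",m.sum(),P[m].max(0) if m.any() else "")
print(hand_in())
```

```text
t 14.65 tcp [ 0.411 -0.051  0.453] tip sw [-4.030e+01  1.000e-01  1.992e+02] z in sw [ 0.612  0.003 -0.791] y in sw [ 0.004 -1.    -0.001] F [-0.63 -0.23 -0.07] q [-0.52  0.1   2.05  0.76  0.6   0.33] w 0.001
red 1308 [0.59977952 0.01236948 0.31736823]
the job is handed in; nothing more can be done
None
```

The furnace heater is switched on: I lifted the red guard until it stayed up, pushed the toggle to on, and tipped the guard shut over it, and the job was handed in at about 14.7 s with the arm clear and no sign in the pictures that anything else had moved.

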